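# Pack the wine-service tray

## Robot

A 6-joint arm with a two-finger parallel gripper is mounted at the origin on a cart in front of the work surface, level with it; the furniture and walls round the work are solid. World frame = base frame: x ahead of the robot, y to its left, z up, the work surface at z = 0. Lengths are in mm, angles in rad, forces in N, time in s.
With the tool pointing down it reaches from about 250 to 850 mm from the base axis. Payload 12.5 kg.
Tool frame: the origin (TCP) lies midway between the tips of the shut fingers; the grasp point (between the pads) lies 19 mm behind it; z points along the fingers, y is the line along which they close (so a half turn about z gives the same grasp; the last joint's range is limited). The gripper opens to 93 mm and grips with 3 to 60 N. Pads are 15 mm wide; open, the fingers measure 128 mm over their backs; the gripper's body (75 mm by 188 mm) begins 65 mm behind the grasp point.
Start: joints at [1.2, 0.351, 1.652, -0, 1.139, -0.085], TCP at [155.027, 527.684, 218.633] pointing down, gripper open.
Joint ranges: [-2.75, 2.75], [-0.79, 2.1], [0.01, 2.65], [-1.57, 4.71], [0.07, 3.14], [-2.87, 2.87]. Speed limits (rad/s): [2.22, 2.22, 2.79, 3.14, 3.14, 3.14].

## Interface

Orientations are given as a unit quaternion [x, y, z, w].
In Python, from workcell import robot, cams, models gives the robot as it stands.
- The arm moves only by the tool arm_command, never from a script. Its argument "deltas" is text: rows parted by semicolons, each of 6 numbers parted by spaces: the shift along the tool's x, y, z in cm, then the turn, a rotation vector about the tool's x, y, z in rad. A call has 1 to 20 rows; each row is the pose to reach, as a shift and turn from the pose commanded when the call began, along the tool's axes at that moment; what a row does not reach only later rows make up. A row lasts 1/12 s, in which the tool goes at most 41.7 mm and 7.16 degrees, less where a joint would pass 70% of its speed; a pose out of reach is approached as far as the arm can. A call with a gripper value outside its range is refused whole. "fingers" is the finger opening in cm, from 0 to 9.3, set as the call begins (left out, the last holds). The fingers move at their own pace and stop on an object; "squeeze" is the grip in N (left out, the last holds). Time passes only in rows, so rows that repeat a pose let the fingers close. It gives the time, the measured TCP pose, the force, the opening and the grip force at its end, in the units of the state.
- robot.sense(): the state, without advancing time (a new reading comes with each control period).
- cams.grab_frame(name): name is "side" or "top" or "wrist"; returns the picture (384x512x3 uint8, red, green, blue); there is no depth.
- cams.camera_model(name): a dict with "fx", "fy", "cx", "cy" (pixels), "D" ([k1, k2, p1, p2, k3] as OpenCV has them; the pictures are not rectified), "R" (3x3) and "t" (3): a world point X has camera coordinates R X + t. Camera axes: x right, y down, z forward; pixel columns grow to the right and rows downward; lengths in mm; the calibration is good to about 2 mm. A picture is of the moment at which its call begins: read the wrist's pose just before it. camera_model takes no time and is no camera call; for the wrist camera it gives the pose at the moment of the call.
- robot.sign_off(): hands the job in; it is judged then, once.
Trained networks look in the newest picture that a camera, given by its name, has taken for a name from the list of things; names that differ only in an ending like _2 or _b are one class to them, and where a whole thing is asked for, a point or a joint stands for the part that bears it (a point fixed in the world has none). Each returns a list of dicts, best first, with "score" (0 to 1); they miss things now and then, are a little off and sometimes report something else, mostly with a low value. They report only what shows in the picture. A call takes as long as a camera call. They do not tell look-alikes from the thing itself.
- models.silhouettes(camera, query): "region" (384x512 bool, what is visible of it).
- models.landmark_of(camera, query): "xyz" ([x, y, z] in mm, in world coordinates, good to about 4 mm: a listed point, or the origin of a listed thing).
The state is a dict: "t": time; "joint_positions": joint angles; "qvel": joint speeds; "joint_torque": joint torques, N m; "tcp_pos": TCP position; "eef_rot": TCP orientation; "ft_force": force on the tool from outside, world axes, zero at the start; "moment": the same for the moment, N m; "grip_width": opening from 0.0 (shut) to 1.0 (fully open); "gripper_force": force on a finger pad.
Only numpy, scipy, OpenCV 4.12 (cv2) and the standard library are available. Lean on these libraries where they do the work, as an engineer would, in place of code of your own. Each camera call takes 0.05 s, during which the arm holds its last target. There are 200 camera calls.

## Task

Pack the wine-service tray: press the folding corkscrew fully home into its cut-out in the foam, the one way round that it fits, and set the steel measuring cup upright in its tapered well so that it nests right down. Leave the thermometer in the tray and everything else on the table where it is, and let go of both.

Things in the scene. Friction and masses are not known exactly. Their poses are not given: they have to be found in the camera images.
- kit_tray: Fixed shallow black tray, 178 mm (x) by 278 mm (y), filled with grey foam whose top is 42 mm above the table (black rim 44 mm). Origin: centre of the underside; z up. Cut in the foam: the corkscrew's pocket (front right, empty), a round tapered well (front left, empty) and the thermometer's pocket (along the back, occupied)
- corkscrew: Folding corkscrew with black handle, lying flat; origin: centre of the underside. The handle runs slightly askew along its y (120 mm, 16 mm wide within x -10 to 9, 16 mm high). The folded steel spiral stands out along the handle's +x side (x 9 to 18, y -32 to 52, z 1 to 11). Grasp across x at y = 5 mm: 27 mm wide, centred at x = 4 to 5 mm. It rests leaning about 0.045 rad, also when home. About 0.09 kg
- corkscrew_seat (a point): Where the corkscrew's origin lies when it is home, on the pocket floor 13 mm below the foam top; axes as the tray's. The corkscrew's x and y must point the same ways as the tray's (a half turn does not fit). Outline pocket, about 1.5 mm clearance, 3 mm 45-degree lead-in. Springy lips in its sides grip: weight alone does not take it down, push with about 5 N until it meets the floor
- finger_cutout (a point): Centre, at foam-top height, of the finger cut-out that crosses the corkscrew's pocket: 86 mm along tray x, 34 mm along tray y, as deep as the pocket (13 mm). The corkscrew's (4, 5) mm point comes to lie under it; home, the corkscrew stands 3 mm above the foam
- measure: Open stainless steel measuring cup standing upright, 52 mm high; origin: centre of the underside; z up. Base 32 mm across, tapering out to 54 mm at 36 mm height, then a straight band 58 mm across from 38 mm to the rim at 52 mm; wall 2 mm. About 0.08 kg
- cup_seat (a point): Where the cup's origin lies when it is nested: on the axis of the round tapered well, 34 mm below the foam top; tray-frame offset (-30, 72, 8) mm. The well has the cup's taper (56 mm across at the foam top) and centres it; nested, the cup's straight band begins about 5 mm above the foam
- thermometer: White pen thermometer with a thin steel probe, 208 mm long, lying loose in its own pocket along the back of the tray, to be left there. Origin: middle of its length, underside; the probe points to its -y
- marker: Marker pen, 136 mm long, 17 mm thick, lying on the table; to be left alone. Origin: middle, underside; runs along its y
- cork: Wine cork, 44 mm long, 23 mm thick, lying on the table; to be left alone. Origin: middle, underside; runs along its y
- ramekin: Small white bowl, 65 mm across, 40 mm high, standing on the table; to be left alone. Origin: centre of the underside
There are look-alikes about, which are no part of the job. What is shaped like the measure but turquoise or yellow is not meant.

How it is judged (in metres and radians):
At the end, for the whole second after the job is handed in: Corkscrew: origin within 4 mm horizontally of its seat and no more than 2.5 mm above it, aligned with the pocket (0.08 rad), level (0.08 rad). Measuring cup: within 4 mm of its seat axis, no more than 4 mm above its seat, upright (0.08 rad). Both released and at rest (horizontal distance between corkscrew and corkscrew_seat below 0.004 m and z of corkscrew in the frame of corkscrew_seat below 0.0025 m and angle between the x axis of corkscrew and the x axis of kit_tray, either way round below 0.08 rad and angle between each of corkscrew, measure's own z axis and vertical below 0.08 rad and horizontal distance between measure and cup_seat below 0.004 m and z of measure in the frame of cup_seat below 0.004 m and linear speed of each of corkscrew, measure below 0.02 m/s); the robot touches nothing.
It fails at once if the thermometer is shifted in or lifted out of its pocket by more than 15 mm (distance of thermometer from where it was at the start of the episode above 0.015 m).
It fails at once if the marker, the cork or the ramekin is moved by more than 30 mm (distance of any of marker, cork, ramekin from where it was at the start of the episode above 0.03 m).
It also fails if it takes over 62 s, if anything falls off the work surface, if the arm or the gripper's body presses on something with over 40 N, if the wrist force passes 120 N, or if a joint passes its speed limit or range.

## Working session

There is one attempt and no reset: what is moved stays moved. The work goes in short steps, Python scripts to look and compute and a tool call to move; the robot and the scene stay as the last step left them, time stands still between calls to the robot, and variables do not carry over. Pictures are saved under pics/ and viewed, at most 12 in all, crops included, and the job is handed in when it is done.

Besides the shell and the picture viewer there is one more tool, called after "Call:" by a JSON object that holds its "api" and its "payload", one argument or row to a line. arm_command: Moves the arm, as the interface text tells. Its arguments: {"type":"object","properties":{"deltas":{"type":"string"},"fingers":{"type":"number"},"squeeze":{"type":"number"}},"required":["deltas"]}

```bash
mkdir -p pics; ls; python3 - <<'E'
from workcell import robot,cams,models
import cv2,numpy as np
s=robot.sense();print(s['t'],s['tcp_pos'],s['eef_rot'])
ims=[]
for c in ['top','side']:
    im=cams.grab_frame(c)[:,:,::-1];cv2.imwrite(f'pics/{c}0.png',im)
    for q in ['kit_tray','corkscrew','corkscrew_seat','finger_cutout','measure','cup_seat','thermometer','marker','cork','ramekin']:
        print(c,q,[(round(d['score'],2),np.round(d['xyz']).tolist()) for d in models.landmark_of(c,q)][:4])
print(robot.sense()['t'])
E
```

```text
pics
0.0 [154.91430872 527.36201361 218.10147051] [ 1.42399514e-01  9.89809095e-01 -5.64918298e-04 -1.17547082e-04]
top kit_tray [(0.9, [595.0, 46.0, 2.0])]
top corkscrew [(0.56, [441.0, -290.0, -1.0]), (0.54, [580.0, -20.0, 45.0])]
top corkscrew_seat [(0.6, [572.0, -21.0, 28.0])]
top finger_cutout [(0.94, [582.0, -21.0, 42.0])]
top measure [(0.76, [448.0, 279.0, 1.0]), (0.71, [362.0, 350.0, 1.0])]
top cup_seat [(0.95, [551.0, 106.0, 6.0])]
top thermometer [(0.74, [646.0, 59.0, 27.0])]
top marker [(0.59, [398.0, 84.0, -1.0])]
top cork [(0.55, [393.0, -122.0, -0.0])]
top ramekin [(0.79, [618.0, 288.0, 3.0])]
side kit_tray [(0.96, [591.0, 41.0, -2.0])]
side corkscrew [(0.86, [442.0, -288.0, -1.0])]
side corkscrew_seat [(0.87, [576.0, -25.0, 32.0])]
side finger_cutout [(0.62, [584.0, -14.0, 39.0])]
side measure [(0.85, [453.0, 281.0, 3.0]), (0.75, [362.0, 353.0, -0.0]), (0.62, [485.0, 380.0, 1.0])]
side cup_seat [(0.94, [548.0, 105.0, 8.0]), (0.75, [400.0, 83.0, -2.0])]
side thermometer [(0.48, [650.0, 61.0, 29.0])]
side marker [(0.52, [397.0, 85.0, -2.0])]
side cork [(0.57, [395.0, -127.0, 0.0])]
side ramekin [(0.82, [619.0, 290.0, 1.0]), (0.18, [649.0, 60.0, 27.0])]
1.1
```

```bash
python3 - <<'E'
import cv2,numpy as np
a=cv2.imread('pics/top0.png');b=cv2.imread('pics/side0.png')
cv2.imwrite('pics/t0.png',cv2.resize(a,(800,600)));cv2.imwrite('pics/s0.png',cv2.resize(b,(800,600)))
E
```

```text
(no output)
```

View pics/t0.png

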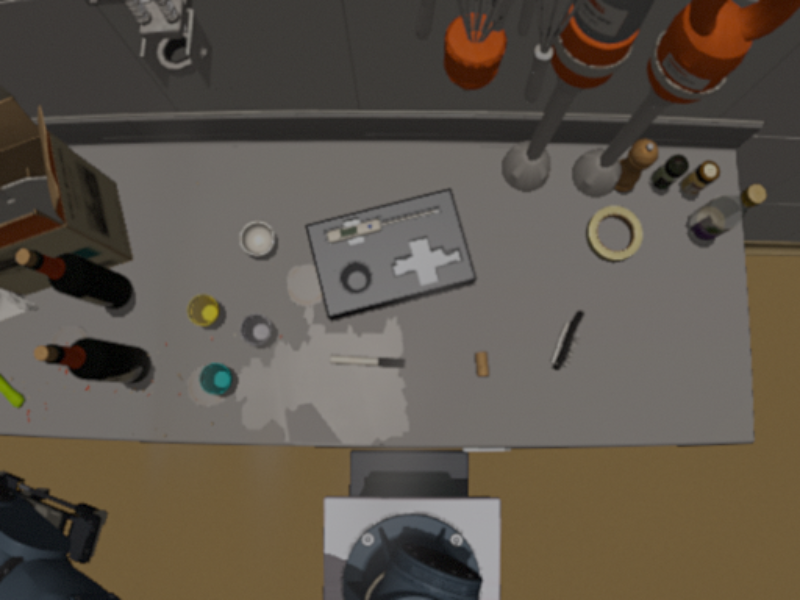

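View pics/s0.png

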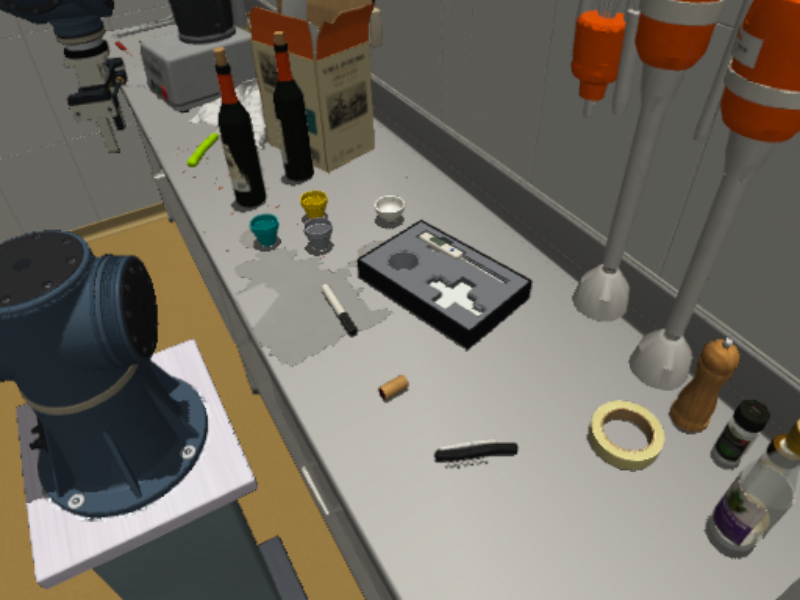

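Steel cup at (258,331) in the top view is grey. Its look-alikes are turquoise (217,380) and yellow (205,310). The grey one fits "stainless steel", so I'll confirm it in one crop, along with which side the corkscrew's spiral is on.

```bash
cat > h.py <<'E'
from workcell import robot,cams,models
import cv2,numpy as np
from scipy.spatial.transform import Rotation as Ro
np.set_printoptions(precision=3,suppress=True)
def down(th): # tool z down, closing axis (tool y) at angle th from world x
    y=np.array([np.cos(th),np.sin(th),0]);z=np.array([0,0,-1.]);return Ro.from_matrix(np.c_[np.cross(y,z),y,z])
def go(p,th):
    s=robot.sense();R=Ro.from_quat(s['eef_rot']);y=R.as_matrix()[:,1]
    print('t',round(s['t'],2),'tcp',s['tcp_pos'],'yang',np.arctan2(y[1],y[0]),'j',s['joint_positions'])
    d=R.inv().apply(np.array(p)-s['tcp_pos'])/10
    print('delta cm',d,'rot',(R.inv()*down(th)).as_rotvec(),'rot half',(R.inv()*down(th+np.pi)).as_rotvec())
def proj(c,X,m=None):
    m=m or cams.camera_model(c);K=np.array([[m['fx'],0,m['cx']],[0,m['fy'],m['cy']],[0,0,1]])
    return cv2.projectPoints(np.float64(X).reshape(-1,1,3),cv2.Rodrigues(np.array(m['R']))[0],np.float64(m['t']),K,np.array(m['D']))[0][:,0]
def unproj(c,uv,z,m=None):
    m=m or cams.camera_model(c);K=np.array([[m['fx'],0,m['cx']],[0,m['fy'],m['cy']],[0,0,1]]);R=np.array(m['R']);t=np.array(m['t'])
    n=cv2.undistortPoints(np.float64(uv).reshape(-1,1,2),K,np.array(m['D']))[:,0]
    d=np.c_[n,np.ones(len(n))]@R;o=-R.T@t
    return o+d*((z-o[2])/d[:,2])[:,None]
E
python3 - <<'E'
from h import *
a=cv2.imread('pics/top0.png');b=cv2.imread('pics/side0.png')
f=lambda i,x,y,w=60,h=45:cv2.resize(i[y-h//2:y+h//2,x-w//2:x+w//2],(400,300),interpolation=cv2.INTER_CUBIC)
cv2.imwrite('pics/c0.png',np.vstack([np.hstack([f(a,150,220,100,74),f(b,186,145,100,74)]),np.hstack([f(a,363,217),f(b,305,290,70,52)])]))
go([450,280,200],np.radians(103.75))
E
```

```text
t 1.1 tcp [155.028 527.696 218.635] yang 1.2849624861476407 j [ 1.2    0.351  1.652  0.     1.139 -0.085]
delta cm [-35.284 -15.448   1.863] rot [ 0.     0.    -0.526] rot half [ 0.    -0.     2.616]
```

View pics/c0.png

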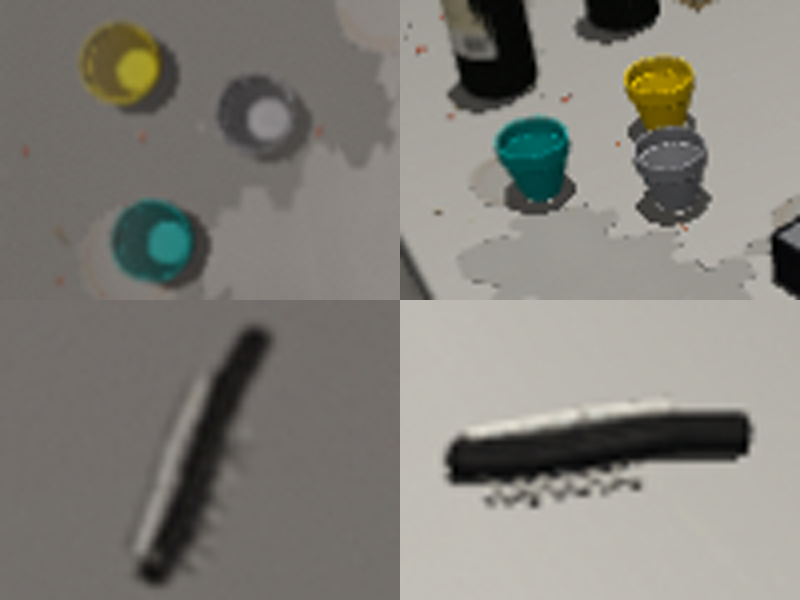

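The lower-right cup in the top crop and the one at (670,170) in the side crop is grey steel, so that is the measure. On the corkscrew, a pale strip lies on the left and jagged dark marks on the right; I'll settle which is the spiral from near. First I go above the cup.

Call:
{"api": "arm_command", "payload": {
  "deltas": "-35.3 -15.4 1.9 0 0 -0.526;-35.3 -15.4 1.9 0 0 -0.526;-35.3 -15.4 1.9 0 0 -0.526;-35.3 -15.4 1.9 0 0 -0.526;-35.3 -15.4 1.9 0 0 -0.526;-35.3 -15.4 1.9 0 0 -0.526;-35.3 -15.4 1.9 0 0 -0.526;-35.3 -15.4 1.9 0 0 -0.526;-35.3 -15.4 1.9 0 0 -0.526;-35.3 -15.4 1.9 0 0 -0.526;-35.3 -15.4 1.9 0 0 -0.526;-35.3 -15.4 1.9 0 0 -0.526;-35.3 -15.4 1.9 0 0 -0.526;-35.3 -15.4 1.9 0 0 -0.526",
  "fingers": 9.3,
  "squeeze": 10
}}

```text
t: 2.27
tcp_pos: [449.5, 281.2, 199.7]
eef_rot: [-0.12, 0.993, 0.0, -0.0]
ft_force: [0.3, 0.2, -0.4]
grip_width: 1.002
gripper_force: 0.0
```

```bash
python3 - <<'E'
from h import *
im=cams.grab_frame('wrist')[:,:,::-1];m=cams.camera_model('wrist')
for d in models.landmark_of('wrist','measure'): print(d['score'],d['xyz'])
for d in models.silhouettes('wrist','measure'):
    r=d['region'].astype(np.uint8);ys,xs=np.nonzero(r);print(d['score'],xs.min(),xs.max(),ys.min(),ys.max())
C,_=cv2.findContours(r,0,1) if 0 else (None,None)
cv2.imwrite('pics/w0.png',im)
R=np.array(m['R']);print('cam pos',-R.T@np.array(m['t']),R)
go([450,280,120],np.radians(103.75))
E
```

```text
0.87 [360.7, 353.8, -1.8]
0.82 [485.5, 379.8, 3.4]
0.73 [450.3, 282.7, -3.1]
0.43 [621.8, 288.8, 2.8]
0.96 317 373 89 145
0.82 309 359 204 252
0.75 234 285 156 207
cam pos [377.592 263.008 366.52 ] [[-0.24   0.971  0.   ]
 [ 0.934  0.231  0.272]
 [ 0.264  0.065 -0.962]]
t 2.42 tcp [449.687 281.14  199.771] yang 1.8123649503340085 j [ 0.471  0.336  1.723  0.     1.082 -1.341]
delta cm [-0.002 -0.119  7.977] rot [0.    0.    0.002] rot half [-0.    0.   -3.14]
```

View pics/w0.png

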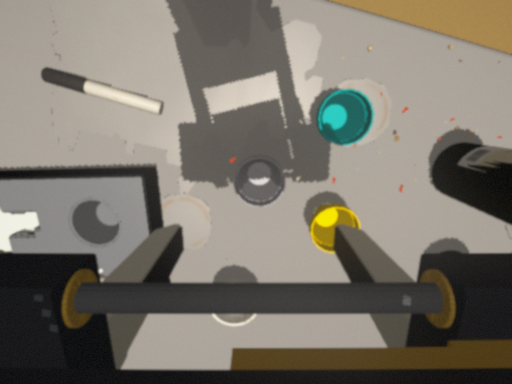

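The grey cup is at pixel (259,180), with the turquoise one at (344,117) and the yellow at (334,229). I'll refine the cup and tray poses by fitting known shapes to the silhouettes.

```bash
cat >> h.py <<'E'
from scipy.optimize import minimize
def circ(r,z,n=48):
    a=np.linspace(0,2*np.pi,n);return np.c_[r*np.cos(a),r*np.sin(a),0*a+z]
CUP=np.vstack([circ(16,0),circ(27,36),circ(29,38),circ(29,52)])
BOX=np.array([[x,y,z] for x in(-89,89) for y in(-139,139) for z in(0,44.)])
def fit(P,views,x0,S=4):
    def cost(v):
        c,s=np.cos(v[2]),np.sin(v[2]);X=P@np.array([[c,s,0],[-s,c,0],[0,0,1]])+[v[0],v[1],0];e=0
        for c_,m,reg in views:
            h=cv2.convexHull(proj(c_,X,m).astype(np.float32))
            M=np.zeros(reg.shape,np.uint8);cv2.fillConvexPoly(M,np.round(h*16).astype(np.int32),1,cv2.LINE_8,4)
            M=M>0;e+=1-(M&reg).sum()/max(1,(M|reg).sum())
        return e
    r=minimize(cost,x0,method='Nelder-Mead',options=dict(initial_simplex=np.array(x0)+np.vstack([np.zeros(3),np.diag([8,8,.05])])));return r.x,r.fun
E
python3 - <<'E'
from h import *
def best(c,q,X):
    uv=proj(c,[X])[0]
    L=[d['region'] for d in models.silhouettes(c,q)]
    L=[r for r in L if np.hypot(*(np.argwhere(r).mean(0)[::-1]-uv))<15]
    return (c,cams.camera_model(c),L[0]) if L else None
for c in['top','side','wrist']: cams.grab_frame(c)
V=[v for v in (best(c,'measure',[450,281,26]) for c in['top','side','wrist']) if v]
for v in V: print('cup',v[0],*fit(CUP,[v],[450,281,0]))
print('cup all',fit(CUP,V,[450,281,0]))
V=[v for v in (best(c,'kit_tray',[595,45,30]) for c in['top','side']) if v]
for v in V: print('tray',v[0],*fit(BOX,[v],[595,45,.24]))
print('tray all',fit(BOX,V,[595,45,.24]))
for q in['cup_seat']: print([d['xyz'] for d in models.landmark_of('wrist',q)])
E
```

```text
cup top [441.837 270.37    0.088] 0.7108753315649867
cup side [448.844 284.272   0.014] 0.03735632183908044
cup wrist [452.362 282.555  -0.008] 0.04500891265597151
cup all (array([448.917, 283.599,   0.059]), np.float64(0.9008247393215199))
tray top [593.054  42.119   0.26 ] 0.07550150055283522
tray side [593.444  42.968   0.258] 0.04948610582413404
tray all (array([592.936,  42.93 ,   0.264]), np.float64(0.12572751663650883))
[[547.7, 108.8, 9.4]]
```

Call:
{"api": "arm_command", "payload": {
  "deltas": "-0.18 0.17 4 0 0 0;-0.18 0.17 8 0 0 0;-0.18 0.17 11 0 0 0;-0.18 0.17 14 0 0 0;-0.18 0.17 16.1 0 0 0;-0.18 0.17 16.1 0 0 0;-0.18 0.17 16.1 0 0 0"
}}

```text
t: 3.45
tcp_pos: [451.4, 282.3, 38.4]
eef_rot: [-0.12, 0.993, -0.0, -0.001]
ft_force: [0.0, -0.4, 0.7]
grip_width: 1.0
gripper_force: 0.0
```

Call:
{"api": "arm_command", "payload": {
  "deltas": "0 0 0 0 0 0;0 0 0 0 0 0;0 0 0 0 0 0;0 0 0 0 0 0;0 0 0 0 0 0;0 0 0 0 0 0;0 0 0 0 0 0;0 0 0 0 0 0",
  "fingers": 5,
  "squeeze": 12
}}

```text
t: 4.12
tcp_pos: [451.8, 282.7, 39.0]
eef_rot: [-0.12, 0.993, 0.0, 0.0]
ft_force: [-1.0, 0.2, 4.0]
grip_width: 0.627
gripper_force: 12.0
```

Call:
{"api": "arm_command", "payload": {
  "deltas": "0 0 -4 0 0 0;0 0 -8 0 0 0;-0.5 -2 -10 0 0 0;-1.5 -5.5 -10 0 0 0;-2.5 -9.5 -10 0 0 0;-3.5 -13.5 -10 0 0 0;-4.5 -17 -10 0 0 0;-5.06 -19.47 -10 0 0 0;-5.06 -19.47 -10 0 0 0;-5.06 -19.47 -10 0 0 0;-5.06 -19.47 -10 0 0 0"
}}

```text
t: 5.03
tcp_pos: [546.5, 105.8, 138.3]
eef_rot: [-0.12, 0.993, 0.0, -0.0]
ft_force: [-0.4, -0.0, -1.6]
grip_width: 0.626
gripper_force: 12.0
```

```bash
python3 - <<'E'
from h import *
im=cams.grab_frame('wrist')[:,:,::-1].copy();m=cams.camera_model('wrist')
for q in['cup_seat','finger_cutout','corkscrew_seat','thermometer','measure']: print(q,[(round(d['score'],2),np.round(d['xyz'],1)) for d in models.landmark_of('wrist',q)][:2])
c,s=np.cos(.255),np.sin(.255)
for v in proj('wrist',circ(28,42)+[547.5,105.8,0],m): cv2.circle(im,tuple(int(x) for x in np.round(v)),0,(0,0,255),-1)
B=np.array([[x,y,44] for x,y in((-89,-139),(89,-139),(89,139),(-89,139))])@np.array([[c,s,0],[-s,c,0],[0,0,1]])+[593.2,42.6,0]
cv2.polylines(im,[np.round(proj('wrist',B,m)).astype(np.int32)],True,(0,255,0))
cv2.imwrite('pics/w1.png',cv2.resize(im,(800,600)))
im=cams.grab_frame('side');cams.grab_frame('top')
for cam in('side','top'):
  for q in['cup_seat','measure','finger_cutout']: print(cam,q,[(round(d['score'],2),np.round(d['xyz'],1)) for d in models.landmark_of(cam,q)][:3])
s=robot.sense();print(s['tcp_pos'],s['eef_rot'])
E
```

```text
cup_seat [(0.72, array([550.3, 107.4,   7.2]))]
finger_cutout [(0.91, array([576.6, -13. ,  40.8]))]
corkscrew_seat [(0.7, array([577. , -24.3,  29.3]))]
thermometer [(0.77, array([652. ,  58.5,  30.8]))]
measure [(0.68, array([545. , 104.7,  98.8]))]
side cup_seat [(0.62, array([545.9, 103.2,   9. ]))]
side measure [(0.56, array([485.6, 381.6,  -0.4])), (0.55, array([548.4, 104.7, 104. ]))]
side finger_cutout [(0.57, array([582.2, -11.7,  36.2]))]
top cup_seat []
top measure [(0.8, array([359.6, 349.2,   5.5])), (0.7, array([479.9, 384. ,  -0.3]))]
top finger_cutout [(0.92, array([581.4, -16.4,  42.6])), (0.27, array([574.2, -23.2,  28.4]))]
[547.075 105.414 138.606] [-0.12   0.993 -0.    -0.   ]
```

View pics/w1.png

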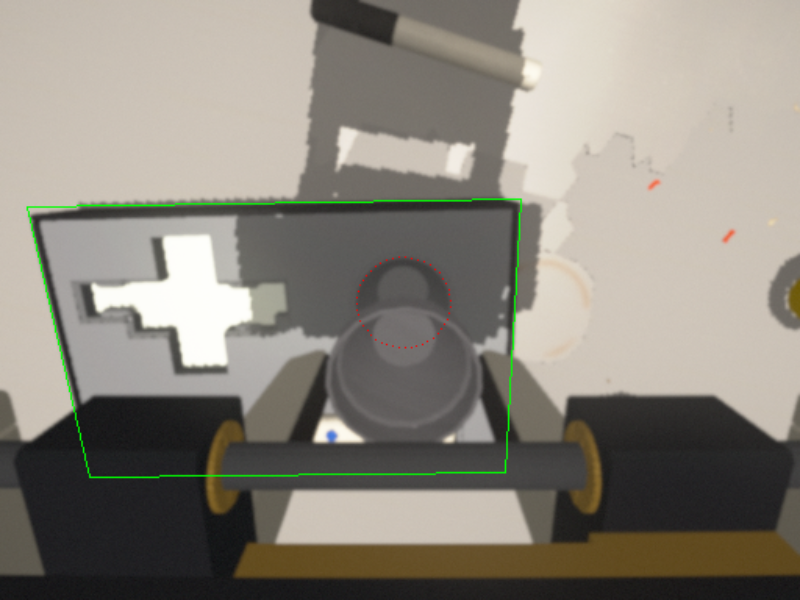

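Call:
{"api": "arm_command", "payload": {
  "deltas": "-0.05 0.03 3 0 0 0;-0.05 0.03 5.5 0 0 0;-0.05 0.03 7 0 0 0;-0.05 0.03 8 0 0 0;-0.05 0.03 8.5 0 0 0;-0.05 0.03 8.5 0 0 0;-0.05 0.03 8.5 0 0 0"
}}

```text
t: 6.32
tcp_pos: [548.0, 105.9, 54.3]
eef_rot: [-0.12, 0.993, -0.0, 0.0]
ft_force: [-0.1, -0.5, -0.7]
grip_width: 0.625
gripper_force: 12.0
```

Call:
{"api": "arm_command", "payload": {
  "deltas": "0 0 0.1 0 0 0;0 0 0.2 0 0 0;0 0 0.3 0 0 0;0 0 0.4 0 0 0;0 0 0.4 0 0 0"
}}

```text
t: 6.73
tcp_pos: [547.5, 105.8, 49.7]
eef_rot: [-0.12, 0.993, 0.0, 0.0]
ft_force: [0.9, -0.3, -1.0]
grip_width: 0.627
gripper_force: 12.0
```

Call:
{"api": "arm_command", "payload": {
  "deltas": "0 0 0.1 0 0 0;0 0 0.2 0 0 0;0 0 0.3 0 0 0;0 0 0.3 0 0 0"
}}

```text
t: 7.07
tcp_pos: [548.3, 105.7, 46.9]
eef_rot: [-0.12, 0.993, -0.0, 0.001]
ft_force: [2.7, -1.6, 2.7]
grip_width: 0.624
gripper_force: 12.0
```

Contact has begun. Now I release, rise, and set off toward the corkscrew.

Call:
{"api": "arm_command", "payload": {
  "deltas": "0 0 0 0 0 0;0 0 0 0 0 0;0 0 0 0 0 0;0 0 0 0 0 0",
  "fingers": 7.4
}}

```text
t: 7.4
tcp_pos: [547.2, 105.9, 46.5]
eef_rot: [-0.12, 0.993, 0.0, -0.0]
ft_force: [0.2, -0.1, -0.0]
grip_width: 0.789
gripper_force: 0.0
```

Call:
{"api": "arm_command", "payload": {
  "deltas": "0 0 -2 0 0 0;0 0 -5 0 0 0;0 0 -9 0 0 0;0 0 -13 0 0 0;0 0 -15 0 0 0;0 0 -15 0 0 0"
}}

```text
t: 7.9
tcp_pos: [549.4, 106.2, 201.5]
eef_rot: [-0.12, 0.993, 0.0, 0.004]
ft_force: [1.1, 0.0, -0.3]
grip_width: 0.794
gripper_force: 0.0
```

```bash
python3 - <<'E'
from h import *
im=cams.grab_frame('wrist')[:,:,::-1].copy();m=cams.camera_model('wrist')
uv=proj('wrist',[[547.5,105.8,40]],m)[0]
for d in models.silhouettes('wrist','measure'):
    r=d['region'];print(d['score'],np.argwhere(r).mean(0)[::-1],uv)
    if np.hypot(*(np.argwhere(r).mean(0)[::-1]-uv))<25:
        for z in (8,): print(fit(CUP+[0,0,z],[('wrist',m,r)],[547.5,105.8,0]))
        k=r.astype(np.uint8);ys,xs=np.nonzero(k);print(xs.min(),xs.max(),ys.min(),ys.max())
        for z in(8,12,16):
            p=proj('wrist',CUP[-96:]+[547.5,105.8,z],m);print(z,p.min(0),p.max(0))
print([ (round(d['score'],2),d['xyz']) for d in models.landmark_of('wrist','measure')])
cv2.imwrite('pics/w2.png',im)
go([441,-285,220],-.43+np.pi/2)
E
```

```text
0.95 [258.27  178.225] [258.558 176.878]
(array([546.099, 105.527,   0.023]), np.float64(0.06074570590699624))
232 284 152 205
8 [231.498 152.143] [285.645 206.703]
12 [231.166 152.667] [285.986 207.883]
16 [230.826 153.203] [286.335 209.092]
0.64 [237.958 243.4  ] [258.558 176.878]
0.6 [492.531 179.656] [258.558 176.878]
[(0.91, [359.7, 352.1, -1.2]), (0.87, [544.0, 104.1, 5.9]), (0.76, [479.6, 383.4, 3.7])]
t 8.05 tcp [546.922 105.81  195.71 ] yang 1.8110486330430209 j [ 0.108  0.389  1.657  0.     1.097 -1.704]
delta cm [ 19.591 -35.438  -2.41 ] rot [-0.    -0.001  0.67 ] rot half [ 0.002 -0.    -2.471]
```

View pics/w2.png

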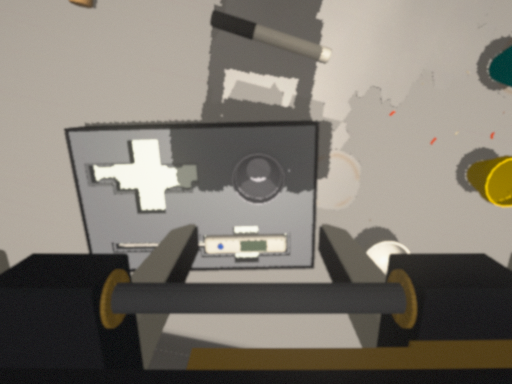

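The steel cup is nested in the well at (258,178), concentric and at the expected size. On to the corkscrew.

Call:
{"api": "arm_command", "payload": {
  "deltas": "1.6 -3 -2.4 0 0 0.1;19.6 -35.4 -2.4 0 0 0.67;19.6 -35.4 -2.4 0 0 0.67;19.6 -35.4 -2.4 0 0 0.67;19.6 -35.4 -2.4 0 0 0.67;19.6 -35.4 -2.4 0 0 0.67;19.6 -35.4 -2.4 0 0 0.67;19.6 -35.4 -2.4 0 0 0.67;19.6 -35.4 -2.4 0 0 0.67;19.6 -35.4 -2.4 0 0 0.67;19.6 -35.4 -2.4 0 0 0.67;19.6 -35.4 -2.4 0 0 0.67;19.6 -35.4 -2.4 0 0 0.67;19.6 -35.4 -2.4 0 0 0.67;19.6 -35.4 -2.4 0 0 0.67",
  "fingers": 5.5
}}

```text
t: 9.3
tcp_pos: [441.6, -283.5, 220.2]
eef_rot: [0.212, 0.977, 0.0, -0.0]
ft_force: [-0.4, 0.0, 0.2]
grip_width: 0.592
gripper_force: 0.0
```

```bash
python3 - <<'E'
from h import *
im=cams.grab_frame('wrist')[:,:,::-1].copy();m=cams.camera_model('wrist')
print([(round(d['score'],2),d['xyz']) for d in models.landmark_of('wrist','corkscrew')])
d=models.silhouettes('wrist','corkscrew')[0];r=d['region'];np.save('cs.npy',r)
uv=np.argwhere(r)[:,::-1].astype(float);X=unproj('wrist',uv,8,m)
c=X.mean(0);ev,E=np.linalg.eigh(np.cov((X-c)[:,:2].T));print(d['score'],'centroid',c,'axis',E[:,1],np.ptp((X-c)[:,:2]@E,axis=0))
x0,y0=uv.min(0).astype(int)-12;x1,y1=uv.max(0).astype(int)+12;print(x0,x1,y0,y1)
k=im[max(0,y0):y1,max(0,x0):x1];f=min(800/k.shape[1],600/k.shape[0]);cv2.imwrite('pics/w3.png',cv2.resize(k,None,fx=f,fy=f,interpolation=cv2.INTER_CUBIC))
cv2.imwrite('pics/w3full.png',im)
go([441,-290,100],1.14)
E
```

```text
[(0.8, [441.7, -291.0, -1.1])]
0.76 centroid [ 437.274 -282.986    8.   ] axis [-0.913  0.407] [ 34.61  120.226]
229 280 111 225
t 9.45 tcp [ 441.662 -283.943  220.634] yang 1.1422239872643778 j [-0.66   0.303  1.713  0.     1.125 -1.802]
delta cm [-0.192 -0.579 12.063] rot [ 0.    -0.     0.002] rot half [ 0.     0.    -3.139]
```

View pics/w3.png

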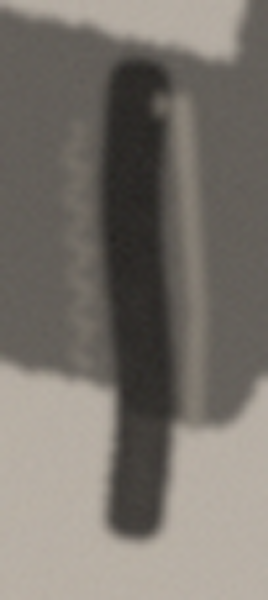

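The crop shows the handle, a straight steel strip on its right and a faint zigzag on the left that looks like a shadow effect. The strip's end margins are 8 mm at the top and 29 mm at the bottom. That matches the stated spiral extent only if +x is image right and +y is up, so the corkscrew's yaw is about 1.15. I'll rectify the corkscrew and the pocket to one scale and compare.

```bash
python3 - <<'E'
from h import *
m3=cams.camera_model('wrist')
print(robot.sense()['tcp_pos'])
def rect(im,m,o,yaw,z,S=3,W=75,H=45):
    # rows: +x downward, cols: +y rightward (object axes)
    y,x=np.meshgrid(np.arange(-W,W,1/S),np.arange(-H,H,1/S))
    c,s=np.cos(yaw),np.sin(yaw)
    P=np.c_[(o[0]+c*x-s*y).ravel(),(o[1]+s*x+c*y).ravel(),np.full(x.size,z)]
    uv=proj('wrist',P,m).astype(np.float32).reshape(x.shape+(2,))
    return cv2.remap(im,uv,None,cv2.INTER_CUBIC)
im3=cv2.imread('pics/w3full.png');A=rect(im3,m3,[440.5,-287],1.151,14)
# fresh-ish pocket picture: w2 was taken at tcp (546.9,105.8,195.7), yang 1.811; rebuild its camera from hand-eye
T=lambda R,t:np.block([[R,np.reshape(t,(3,1))],[np.zeros((1,3)),1]])
s=robot.sense();Wt=T(Ro.from_quat(s['eef_rot']).as_matrix(),s['tcp_pos']);C=T(np.array(m3['R']),m3['t'])
he=C@Wt
def cam(p,th):
    M=he@np.linalg.inv(T(down(th).as_matrix(),p));d=dict(m3);d['R']=M[:3,:3];d['t']=M[:3,3];return d
m2=cam([546.92,105.81,195.71],1.811)
B=rect(cv2.imread('pics/w2.png'),m2,[576,-20],.255,42)
np.savez('m2.npz',R=m2['R'],t=m2['t'])
def grid(I):
    for k in range(-70,75,10): cv2.line(I,((k+75)*3,0),((k+75)*3,6 if k else 20),(0,0,255))
    for k in range(-40,45,10): cv2.line(I,(0,(k+45)*3),(6 if k else 20,(k+45)*3),(0,0,255))
    return I
cv2.imwrite('pics/r1.png',np.vstack([grid(A.copy()),grid(B.copy())]))
g=A.max(2);h=g<75
for yy in range(-56,60,8):
    col=h[:,(yy+75)*3-2:(yy+75)*3+3].mean(1)>.5;i=np.nonzero(col)[0]
    print(yy,np.array([i.min(),i.max()])/3-45 if len(i) else None)
E
```

```text
[ 441.662 -283.943  220.634]
-56 [-4.667  1.667]
-48 [-6.667  3.667]
-40 [-6.     4.667]
-32 [-5.333  5.667]
-24 [-5.     8.333]
-16 [-6.  8.]
-8 [-6.667  7.667]
0 [-7.333  7.   ]
8 [-8.333  6.   ]
16 [-8.667  6.   ]
24 [-9.333  5.667]
32 [-9.     5.333]
40 [-8.667  6.   ]
48 [-8.  4.]
56 [-6.667  7.333]
```

View pics/r1.png

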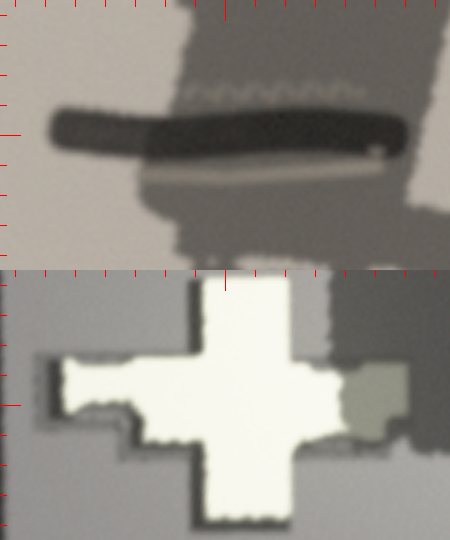

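The rectified pair agrees: the straight strip sits on +x in both, with the wide pocket part on +x. The strip tilts 0.04 rad in the trial frame, so the corkscrew's yaw is about 1.195. Its origin is near (440,-287) and the grasp point near (437,-281).

```bash
python3 - <<'E'
from h import *
go([437,-281.3,4.5],1.195)
E
```

```text
t 9.45 tcp [ 441.662 -283.943  220.634] yang 1.1422239872643778 j [-0.66   0.303  1.713  0.     1.125 -1.802]
delta cm [ 0.534  0.046 21.613] rot [ 0.    -0.    -0.053] rot half [-0.    -0.     3.089]
```

Call:
{"api": "arm_command", "payload": {
  "deltas": "0.5 0.05 4 0 0 -0.053;0.5 0.05 8 0 0 -0.053;0.5 0.05 12 0 0 -0.053;0.5 0.05 16 0 0 -0.053;0.5 0.05 19 0 0 -0.053;0.5 0.05 21 0 0 -0.053;0.5 0.05 21.6 0 0 -0.053;0.5 0.05 21.6 0 0 -0.053;0.5 0.05 21.6 0 0 -0.053"
}}

```text
t: 10.2
tcp_pos: [437.6, -282.3, 5.6]
eef_rot: [0.187, 0.982, -0.0, 0.0]
ft_force: [-0.3, 0.1, 0.3]
grip_width: 0.589
gripper_force: 0.0
```

Call:
{"api": "arm_command", "payload": {
  "deltas": "0 0 0 0 0 0;0 0 0 0 0 0;0 0 0 0 0 0;0 0 0 0 0 0;0 0 0 0 0 0;0 0 0 0 0 0;0 0 0 0 0 0",
  "fingers": 1.5,
  "squeeze": 20
}}

```text
t: 10.78
tcp_pos: [437.2, -282.2, 5.1]
eef_rot: [0.187, 0.982, -0.0, 0.0]
ft_force: [0.0, 0.5, 7.2]
grip_width: 0.279
gripper_force: 19.9
```

The grip width of 26 mm agrees with the stated 27. Now I lift and measure its pose in the hand.

Call:
{"api": "arm_command", "payload": {
  "deltas": "0 0 -2 0 0 0;0 0 -6 0 0 0;0 0 -10 0 0 0;0 0 -12 0 0 0;0 0 -12 0 0 0;0 0 -12 0 0 0"
}}

```text
t: 11.28
tcp_pos: [437.2, -282.2, 125.0]
eef_rot: [0.187, 0.982, -0.0, 0.001]
ft_force: [-0.0, 0.2, -1.5]
grip_width: 0.279
gripper_force: 19.9
```

```bash
cat >> h.py <<'E'
def rect(im,m,o,yaw,z,S=3,W=75,H=45):
    y,x=np.meshgrid(np.arange(-W,W,1/S),np.arange(-H,H,1/S));c,s=np.cos(yaw),np.sin(yaw)
    P=np.c_[(o[0]+c*x-s*y).ravel(),(o[1]+s*x+c*y).ravel(),np.full(x.size,z)]
    return cv2.remap(im,proj('wrist',P,m).astype(np.float32).reshape(x.shape+(2,)),None,cv2.INTER_CUBIC)
def grid(I):
    for k in range(-70,75,10): cv2.line(I,((k+75)*3,0),((k+75)*3,6 if k else 20),(0,0,255))
    for k in range(-40,45,10): cv2.line(I,(0,(k+45)*3),(6 if k else 20,(k+45)*3),(0,0,255))
    return I
E
python3 - <<'E'
from h import *
s=robot.sense();p=s['tcp_pos'];y=Ro.from_quat(s['eef_rot']).as_matrix()[:,1];th=np.arctan2(y[1],y[0])
im=cams.grab_frame('wrist')[:,:,::-1].copy();m=cams.camera_model('wrist');print(p,th,s['grip_width'],s['ft_force'])
cv2.imwrite('pics/w4.png',im)
c,sn=np.cos(th),np.sin(th);o=p[:2]-[c*4.5-sn*5,sn*4.5+c*5]
A=rect(im,m,o,th,p[2]-5+16)
np.savez('held.npz',A=A)
for d in models.silhouettes('wrist','corkscrew')[:1]:
    r=d['region'].astype(np.uint8)*255;Rr=rect(np.ascontiguousarray(np.dstack([r]*3)),m,o,th,p[2]-5+14)[:,:,0]>127
    for yy in range(-68,70,8):
        i=np.nonzero(Rr[:,(yy+75)*3])[0];print(yy,np.array([i.min(),i.max()])/3-45 if len(i) else None)
M=cams
# pocket, same scale, seen earlier
m2=dict(m);q=np.load('m2.npz');m2['R']=q['R'];m2['t']=q['t']
B=rect(cv2.imread('pics/w2.png'),m2,[576,-20],.255,42)
cv2.imwrite('pics/r2.png',np.vstack([grid(A.copy()),grid(B)]))
print('seat',[ (d['score'],d['xyz']) for d in models.landmark_of('wrist','corkscrew')])
E
```

```text
[ 437.174 -282.224  125.018] 1.1939931577289484 0.27922065263450496 [-0.047  0.236 -1.469]
-68 None
-60 None
-52 [-9.333  3.333]
-44 [-9.  5.]
-36 None
-28 None
-20 [-4.    15.333]
-12 [-5.333 16.667]
-4 [-5.333 17.   ]
4 [-5.667 17.333]
12 [-6.667 17.333]
20 [-14.333  17.   ]
28 [-12.667  17.   ]
36 [-13.333  16.667]
44 [-13.333  16.   ]
52 [-4.333 16.   ]
60 [-2.667 10.   ]
68 None
seat [(0.72, [440.8, -288.9, 119.2])]
```

View pics/r2.png

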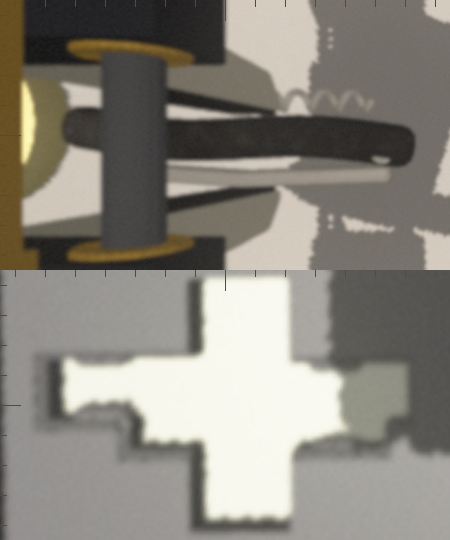

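Physical check: the pads close on the handle on one side and on the straight strip on the other, 26 mm across. The strip is 83 mm long with 8 and 29 mm end margins, so it is the protrusion on +x and the orientation holds. Next I hover beside the pocket to measure it with the arm at rest.

```bash
python3 - <<'E'
from h import *
go([599,-92,200],.255)
E
```

```text
t 11.43 tcp [ 436.249 -281.535  122.979] yang 1.1939807239754654 j [-0.663  0.421  1.817 -0.     0.906 -1.857]
delta cm [-8.138 23.618 -7.706] rot [-0.001 -0.003  0.939] rot half [ 0.003 -0.001 -2.203]
```

Call:
{"api": "arm_command", "payload": {
  "deltas": "-2 6 -7.7 0 0 0.12;-8.1 23.6 -7.7 0 0 0.94;-8.1 23.6 -7.7 0 0 0.94;-8.1 23.6 -7.7 0 0 0.94;-8.1 23.6 -7.7 0 0 0.94;-8.1 23.6 -7.7 0 0 0.94;-8.1 23.6 -7.7 0 0 0.94;-8.1 23.6 -7.7 0 0 0.94;-8.1 23.6 -7.7 0 0 0.94;-8.1 23.6 -7.7 0 0 0.94;-8.1 23.6 -7.7 0 0 0.94;-8.1 23.6 -7.7 0 0 0.94;-8.1 23.6 -7.7 0 0 0.94;-8.1 23.6 -7.7 0 0 0.94;-8.1 23.6 -7.7 0 0 0.94;-8.1 23.6 -7.7 0 0 0.94"
}}

```text
t: 12.77
tcp_pos: [599.1, -92.6, 201.7]
eef_rot: [0.612, 0.791, 0.0, 0.0]
ft_force: [0.1, -0.4, -1.5]
grip_width: 0.276
gripper_force: 19.9
```

```bash
python3 - <<'E'
from h import *
for _ in range(2):
    s=robot.sense();m=cams.camera_model('wrist');im=cams.grab_frame('wrist')[:,:,::-1].copy();print(s['t'],s['tcp_pos'],s['eef_rot'],-np.array(m['R']).T@m['t'])
for q in['cup_seat','finger_cutout','corkscrew_seat','kit_tray','corkscrew','measure']: print(q,[(round(d['score'],2),np.round(d['xyz'],1)) for d in models.landmark_of('wrist',q)][:2])
cv2.imwrite('pics/w5.png',im);np.savez('m5.npz',R=m['R'],t=m['t'])
B=rect(im,m,[578,-20],.255,42,W=75,H=50)
cv2.imwrite('pics/r3.png',cv2.resize(np.vstack([cv2.resize(grid(B),(600,400)),im[:300,:][::,:][:,6:506] if 0 else cv2.resize(im,(600,200*1))]),(600,600)))
E
```

```text
12.7667 [599.105 -92.641 201.71 ] [0.612 0.791 0.    0.   ] [581.423 -19.846 368.449]
12.8167 [599.141 -92.586 201.693] [0.612 0.791 0.    0.   ] [581.451 -19.774 368.45 ]
cup_seat []
finger_cutout [(0.95, array([577.7, -14.5,  40.3])), (0.24, array([ 394.5, -126.6,    2.1]))]
corkscrew_seat [(0.88, array([578.8, -26. ,  29.8]))]
kit_tray [(0.91, array([591.6,  44.9,   3.9])), (0.49, array([596.8, -99.1, 197.3]))]
corkscrew [(0.95, array([598.2, -97.5, 196.1])), (0.18, array([582.1, -16.1,  40.7]))]
measure []
```

View pics/r3.png

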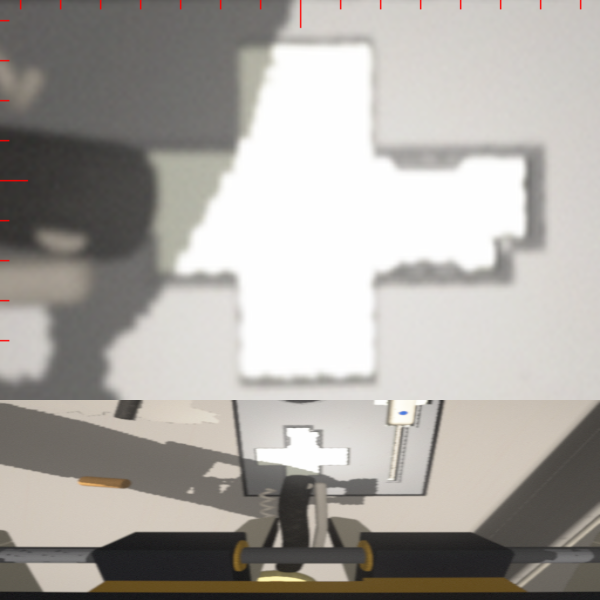

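The pocket picture is sharp: the cutout spans columns 238–375 and rows 40–381. Measured 34 x 85 mm, against a stated 34 x 86. Its centre is (580,-18) and its yaw about 0.26. Now I hover just above it.

```bash
python3 - <<'E'
from h import *
go([580.5,-19.2,62],.262)
E
```

```text
t 13.17 tcp [599.2   -92.416 201.642] yang 0.2541421445924904 j [-0.23   0.469  1.517 -0.     1.155 -0.484]
delta cm [ 7.557  0.03  13.964] rot [ 0.     0.    -0.008] rot half [ 0.    -0.     3.134]
```

Call:
{"api": "arm_command", "payload": {
  "deltas": "3 0.03 1 0 0 -0.008;6 0.03 4 0 0 -0.008;7.5 0.03 8 0 0 -0.008;7.55 0.03 11 0 0 -0.008;7.55 0.03 13.5 0 0 -0.008;7.55 0.03 14 0 0 -0.008;7.55 0.03 14 0 0 -0.008;7.55 0.03 14 0 0 -0.008;7.55 0.03 14 0 0 -0.008"
}}

```text
t: 13.92
tcp_pos: [581.7, -19.6, 63.5]
eef_rot: [0.609, 0.793, 0.001, 0.001]
ft_force: [0.7, 0.4, -2.0]
grip_width: 0.279
gripper_force: 19.9
```

```bash
python3 - <<'E'
from h import *
go([580.5,-19.2,62],.262)
m=cams.camera_model('wrist');im=cams.grab_frame('wrist')[:,:,::-1].copy();cv2.imwrite('pics/w6.png',im)
f=cams.grab_frame('side')[:,:,::-1]
B=cv2.resize(rect(im,m,[578,-20],.255,42,W=75,H=45),(800,480))[:, :]
uv=proj('side',[[580,-18,45]])[0].astype(int);k=cv2.resize(f[uv[1]-45:uv[1]+45,uv[0]-60:uv[0]+60],(400,300))
u2=proj('side',[[547,106,50]])[0].astype(int);k2=cv2.resize(f[u2[1]-30:u2[1]+30,u2[0]-40:u2[0]+40],(400,300))
cv2.imwrite('pics/r4.png',np.vstack([cv2.resize(B,(800,300)) if 0 else B[:300],np.hstack([k,k2])]))
E
```

```text
t 13.92 tcp [581.684 -19.635  63.499] yang 0.2617090709294892 j [-0.114  0.604  1.686 -0.     0.849 -0.375]
delta cm [ 0.073 -0.104  0.15 ] rot [ 0.003  0.001 -0.   ] rot half [ 0.002 -0.004  3.141]
```

View pics/r4.png

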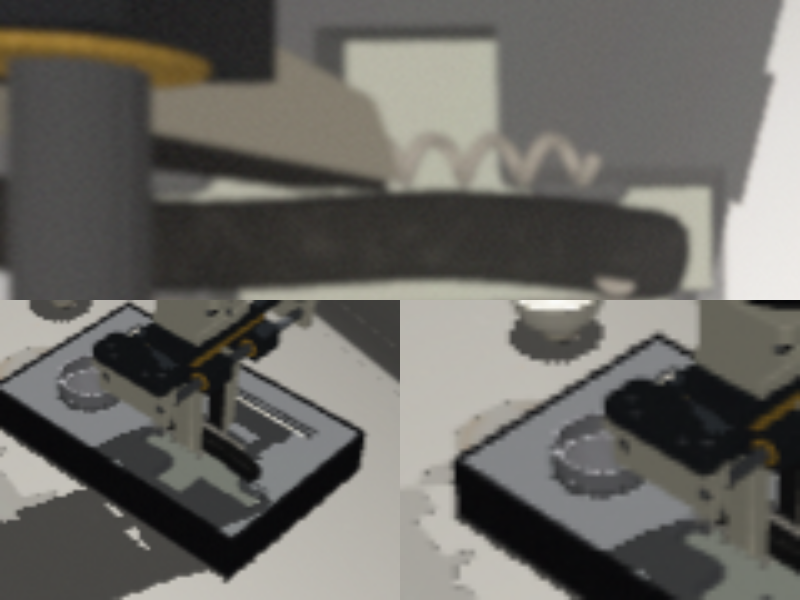

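The right end of the held handle lines up with the pocket end, within about 1 mm along y and about 1.5 mm too far in +x. The coil drawn on the other side passes through the finger pad, so it isn't solid. The side view shows the cup nested. I shift slightly and descend.

Call:
{"api": "arm_command", "payload": {
  "deltas": "0 -0.1 0.2 0 0 0;0 -0.1 0.5 0 0 0;0 -0.1 0.8 0 0 0;0 -0.1 1.1 0 0 0;0 -0.1 1.3 0 0 0;0 -0.1 1.4 0 0 0;0 -0.1 1.4 0 0 0"
}}

```text
t: 14.6
tcp_pos: [579.4, -19.5, 47.3]
eef_rot: [0.609, 0.793, -0.0, -0.0]
ft_force: [1.0, -0.3, -2.0]
grip_width: 0.278
gripper_force: 19.9
```

Call:
{"api": "arm_command", "payload": {
  "deltas": "0 0 0.1 0 0 0;0 0 0.2 0 0 0;0 0 0.3 0 0 0;0 0 0.4 0 0 0;0 0 0.4 0 0 0"
}}

```text
t: 15.02
tcp_pos: [579.4, -19.5, 43.4]
eef_rot: [0.609, 0.793, -0.0, -0.0]
ft_force: [-0.4, 0.7, -1.9]
grip_width: 0.275
gripper_force: 19.9
```

Call:
{"api": "arm_command", "payload": {
  "deltas": "0 0 0.1 0 0 0;0 0 0.2 0 0 0;0 0 0.3 0 0 0;0 0 0.4 0 0 0;0 0 0.4 0 0 0"
}}

```text
t: 15.43
tcp_pos: [579.9, -19.6, 39.8]
eef_rot: [0.609, 0.793, 0.0, 0.0]
ft_force: [1.6, 0.2, 0.2]
grip_width: 0.276
gripper_force: 19.9
```

Call:
{"api": "arm_command", "payload": {
  "deltas": "0 0 0.1 0 0 0;0 0 0.2 0 0 0;0 0 0.3 0 0 0;0 0 0.4 0 0 0;0 0 0.4 0 0 0"
}}

```text
t: 15.85
tcp_pos: [580.3, -19.6, 36.3]
eef_rot: [0.609, 0.793, 0.0, 0.001]
ft_force: [0.4, 1.4, 5.5]
grip_width: 0.275
gripper_force: 20.0
```

Call:
{"api": "arm_command", "payload": {
  "deltas": "0 0 0.1 0 0 0;0 0 0.2 0 0 0;0 0 0.3 0 0 0;0 0 0.3 0 0 0"
}}

```text
t: 16.18
tcp_pos: [580.4, -19.7, 33.9]
eef_rot: [0.609, 0.793, 0.0, 0.001]
ft_force: [-1.9, 1.1, 14.3]
grip_width: 0.276
gripper_force: 20.0
```

Call:
{"api": "arm_command", "payload": {
  "deltas": "0 0 0 0 0 0;0 0 -0.1 0 0 0;0 0 -0.1 0 0 0;0 0 -0.1 0 0 0;0 0 -1 0 0 0;0 0 -3 0 0 0;0 0 -3 0 0 0;0 0 -3 0 0 0;0 0 -3 0 0 0",
  "fingers": 4.1
}}

```text
t: 16.93
tcp_pos: [579.3, -19.5, 62.5]
eef_rot: [0.609, 0.793, -0.0, -0.0]
ft_force: [-0.7, 0.5, -0.5]
grip_width: 0.442
gripper_force: 0.0
```

Call:
{"api": "arm_command", "payload": {
  "deltas": "0 -0.5 0 0 0 0;0 -0.5 0 0 0 0;0 -0.5 0 0 0 0;0 -0.5 0 0 0 0;0 -0.5 0 0 0 0;0 -0.5 0 0 0 0",
  "fingers": 0
}}

```text
t: 17.43
tcp_pos: [574.7, -20.8, 62.6]
eef_rot: [0.609, 0.793, -0.0, -0.0]
ft_force: [-0.5, 0.3, -0.1]
grip_width: 0.063
gripper_force: 0.0
```

Fingers shut over the handle; now I press down to confirm it is home.

Call:
{"api": "arm_command", "payload": {
  "deltas": "0 0 0.6 0 0 0;0 0 1.2 0 0 0;0 0 1.5 0 0 0;0 0 1.6 0 0 0;0 0 1.7 0 0 0;0 0 1.75 0 0 0;0 0 1.8 0 0 0"
}}

```text
t: 18.02
tcp_pos: [574.7, -20.9, 44.8]
eef_rot: [0.609, 0.793, -0.0, -0.0]
ft_force: [-2.2, 0.2, 7.4]
grip_width: 0.004
gripper_force: 3.5
```

Call:
{"api": "arm_command", "payload": {
  "deltas": "0 0 0.05 0 0 0;0 0 0.1 0 0 0;0 0 0.1 0 0 0"
}}

```text
t: 18.27
tcp_pos: [574.7, -20.9, 44.8]
eef_rot: [0.609, 0.793, -0.0, 0.0]
ft_force: [-5.4, 0.2, 12.6]
grip_width: 0.007
gripper_force: 6.2
```

Call:
{"api": "arm_command", "payload": {
  "deltas": "0 0 -2 0 0 0;0 0 -6 0 0 0;0 0 -10 0 0 0;3 0 -14 0 0 0;-5 0 -17 0 0 0;-7 0 -17 0 0 0;-7 0 -17 0 0 0;-7 0 -17 0 0 0;-7 0 -17 0 0 0;-7 0 -17 0 0 0"
}}

```text
t: 19.1
tcp_pos: [592.4, -87.8, 213.1]
eef_rot: [0.609, 0.793, -0.0, -0.001]
ft_force: [-0.5, 0.0, -0.9]
grip_width: 0.005
gripper_force: 0.0
```

```bash
python3 - <<'E'
from h import *
s=robot.sense();m=cams.camera_model('wrist');im=cams.grab_frame('wrist')[:,:,::-1].copy();print(s['t'],s['tcp_pos'])
B=cv2.resize(rect(im,m,[578,-20],.255,44,W=75,H=45),(600,360))
f=cams.grab_frame('side')[:,:,::-1]
uv=proj('side',[[575,30,45]])[0].astype(int);k=cv2.resize(f[uv[1]-45:uv[1]+45,uv[0]-75:uv[0]+75],(400,240))
cv2.imwrite('pics/r5.png',np.vstack([B,np.hstack([k,np.zeros((240,200,3),np.uint8)])]))
for c in('wrist','side'):
  for q in('corkscrew','measure','thermometer'): print(c,q,[(round(d['score'],2),np.round(d['xyz'],1)) for d in models.landmark_of(c,q)][:3])
E
```

```text
19.1 [592.385 -87.812 213.106]
wrist corkscrew [(0.69, array([577.4, -23. ,  28.8])), (0.51, array([578.7, -18.1,  43. ]))]
wrist measure []
wrist thermometer [(0.7, array([648.4,  57.8,  29. ])), (0.39, array([577.9, -25.1,  29.1])), (0.32, array([575.6, -25.7,  28.6]))]
side corkscrew []
side measure [(0.76, array([486.1, 381.5,  -0.2])), (0.59, array([622.1, 286.3,   2. ])), (0.56, array([363. , 355.7,  -1.5]))]
side thermometer [(0.74, array([650.5,  60.7,  25.5]))]
```

View pics/r5.png

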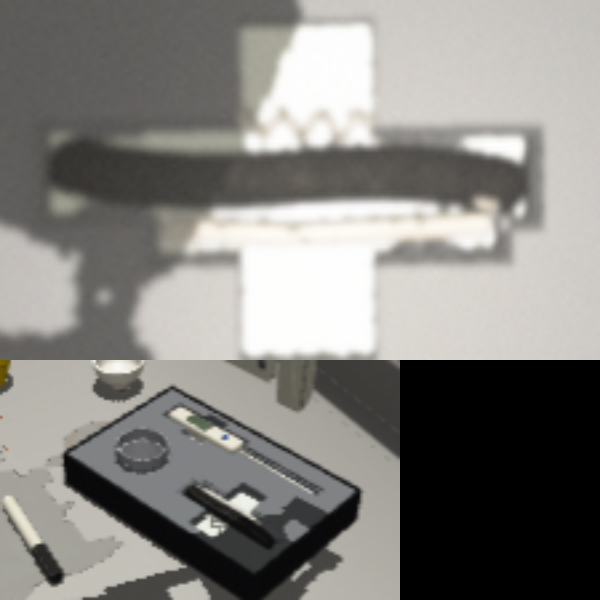

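Corkscrew is flush along its pocket (48–527 px inside 45–543), and pressing met a hard stop at the home height. The cup stands nested in the side view at (142,450), and the thermometer, marker and ramekin look untouched.

```bash
python3 -c "
from workcell import robot
print(robot.sign_off())"
```

```text
the job is handed in; nothing more can be done
None
```

I handed the job in at about 19 s: the corkscrew is pressed home against the pocket floor, the steel cup is nested in its well, both are released, and the last views show nothing else disturbed; sign-off returned no verdict.

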